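# Dial the combination of the yellow sample lock box

## Task

Unlock the sample box with the yellow dial: its ring of twelve marks is numbered like a clock face, with the red mark as 12. Turn the yellow pointer right (clockwise) to 2, then left to 12, then right to 1, coming to a stop for about half a second at each number, and let go with the pointer left on 1. Leave the blue dial as it is and the glass beaker standing where it is.

Things in the scene. Friction and masses are not known exactly. Their poses are not given: they have to be found in the camera images.
- yellow_dial (a joint): Angle in rad of the yellow dial in the middle of the lid of its fixed white lock box. 0: pointer at the red mark (12). Grows clockwise seen from above, 0.5236 a number: 1 is 0.524, 2 is 1.047. Starts between -0.35 and 0.5; stops at -1.2 and 2.2. Takes 0.06 N m to turn, has no spring, stays where left. The flat ring of marks is fixed; only the pointer turns.
- yellow_dial_grip (a point): Grip point on the dial's upright axis, 7 mm under the top of a yellow bar 50 long, 14 wide, 32 mm high, on a black disc 68 mm wide (disc top 23 mm, lid top 32.5 mm below the point). The point turns with the dial: x runs along the bar to the pointer end (white line, thin yellow tip), z up. Box 154 x 164 mm, 85 tall; nothing else on its lid.
- blue_dial_tip (a point): Pointer tip, 44 mm from the turning axis, of the blue dial on the other lock box, the same in all but colour. It must not be turned.
- beaker: Loose glass beaker, 68 mm diameter, 90 mm tall, standing on the bench on the far side of the two boxes; origin at the centre of its underside, z axis up. It must stay.

How it is judged (in metres and radians):
On the way, in this order (a step that is already met when the one before it is completed fails the run):
1. the yellow pointer is stopped within 10 degrees of 2 (value of joint yellow_dial between 0.8727 and 1.2217 rad and velocity of joint yellow_dial between -0.25 and 0.25 rad/s), for 0.2 s.
2. then it is stopped within 10 degrees of 12 (the red mark) (value of joint yellow_dial between -0.1745 and 0.1745 rad and velocity of joint yellow_dial between -0.25 and 0.25 rad/s), for 0.2 s.
3. then it is stopped within 10 degrees of 1 (value of joint yellow_dial between 0.3491 and 0.6981 rad and velocity of joint yellow_dial between -0.25 and 0.25 rad/s), for 0.2 s.
At the end, for the whole second after the job is handed in: The yellow pointer rests within 10 degrees of 1; the blue pointer tip is within 10 mm of where it was; the beaker stands upright (within 17 degrees), within 30 mm of where it was (value of joint yellow_dial between 0.3491 and 0.6981 rad and velocity of joint yellow_dial between -0.1 and 0.1 rad/s and distance of blue_dial_tip from where it was at the start of the episode below 0.01 m and distance of beaker from where it was at the start of the episode below 0.03 m and angle between beaker's own z axis and vertical below 0.3 rad); the robot touches nothing.
It fails at once if the blue dial is turned (its pointer tip moves more than 10 mm) (distance of blue_dial_tip from where it was at the start of the episode above 0.01 m).
It fails at once if the beaker is shifted more than 30 mm or tipped more than 17 degrees (distance of beaker from where it was at the start of the episode above 0.03 m or angle between beaker's own z axis and vertical above 0.3 rad).
It also fails if it takes over 38 s, if anything falls off the work surface, if the arm or the gripper's body presses on something with over 40 N, if the wrist force passes 120 N, or if a joint passes its speed limit or range.

## Robot

A 6-joint arm with a two-finger parallel gripper is mounted at the origin on the work surface. World frame = base frame: x ahead of the robot, y to its left, z up, the work surface at z = 0. Lengths are in mm, angles in rad, forces in N, time in s.
With the tool pointing down it reaches from about 375 to 900 mm from the base axis. Payload 3.1 kg.
Tool frame: the origin (TCP) lies midway between the tips of the shut fingers; the grasp point (between the pads) lies grip_depth behind it (grip_depth is the distance from the TCP to the grasp point, in mm); z points along the fingers, y is the line along which they close (so a half turn about z gives the same grasp; the last joint's range is limited). The gripper opens to 87 mm and grips with 3 to 60 N. Pads are 19 mm wide; open, the fingers measure 117 mm over their backs; the gripper's body (75 mm by 190 mm) begins 51 mm behind the grasp point.
Start: joints at [1.05, 0.527, 1.433, -0, 1.181, -0.178], TCP at [210.037, 588.626, 186.848] pointing down, gripper open.
Joint ranges: [-3.08, 3.08], [-0.75, 2.2], [0.22, 2.44], [-1.43, 4.57], [0, 2.65], [-2.85, 2.85]. Speed limits (rad/s): [2.79, 2.79, 3.14, 3.14, 3.14, 3.14].

## Interface

Orientations are given as a unit quaternion [w, x, y, z].
In Python, from plant import get_obs, capture, hand_in, boxes_of, cut_out, grip_depth gives the robot as it stands.
- The arm moves only by the tool arm_command, never from a script. Its argument "plan" is a list of rows, each a list of 3 entries, a list of its own where there are three numbers: the shift along the tool's x, y, z in cm, then the turn, a rotation vector about the tool's x, y, z in units of 5 degrees (1.0 is 5 degrees), then the finger opening in cm, from 0 to 8.7. A call has 1 to 8 rows; each row shifts and turns the commanded pose from where the row before left it, along the tool's axes as they then stand; what a row does not reach is not made up. A row lasts 1/10 s, in which the tool goes at most 50 mm and 8.59 degrees, less where a joint would pass 70% of its speed; a pose out of reach is approached as far as the arm can. A call is refused whole if a number of a shift passes 5 or a number of a turn 1, either way. A call with a gripper value outside its range is refused whole. The fingers move at their own pace and stop on an object; "newtons" is the grip in N (left out, the last holds). Time passes only in rows, so rows that do not move let the fingers close. It gives the time, the measured TCP pose, the force, the opening and the grip force at its end, in the units of the state.
- get_obs(): the state, without advancing time (a new reading comes with each control period).
- capture(name): name is "scene" or "top" or "wrist"; returns a dict with "color" (420x560x3 uint8, red, green, blue), "range_z" (420x560 float32, mm along the optical axis (not along the pixel's ray), 0 where there is no reading), "fx", "fy", "cx", "cy" (pixels), "k1" (the pictures are not rectified: a ray, as slopes to the right and down, at radius r is drawn at 1 + k1 r^2 times it, then the intrinsics apply), "position" and "rotation" of the camera in the world. Camera axes: x right, y down, z forward; pixel columns grow to the right and rows downward; lengths in mm; the calibration is good to about 2 mm. A picture is of the moment at which its call begins.
- hand_in(): hands the job in; it is judged then, once.
Trained networks look in a picture, given as the dict that the camera call returned (one of the last four; its "shot" number tells which), for a name from the list of things; names that differ only in an ending like _2 or _b are one class to them, and where a whole thing is asked for, a point or a joint stands for the part that bears it (a point fixed in the world has none). Each returns a list of dicts, best first, with "confidence" (0 to 1); they miss things now and then, are a little off and sometimes report something else, mostly with a low value. They report only what shows in the picture. A call takes as long as a camera call.
- boxes_of(picture, name): "box" ([left, top, width, height] in pixels, round what is visible of it).
- cut_out(picture, name): "region" (420x560 bool, what is visible of it) and "box" ([left, top, width, height] in pixels, round what is visible of it).
The state is a dict: "time_s": time; "joint_pos": joint angles; "qvel": joint speeds; "joint_torque": joint torques, N m; "position": TCP position; "tool_rot": TCP orientation; "contact_force": force on the tool from outside, world axes, zero at the start; "ft_torque": the same for the moment, N m; "opening": opening from 0.0 (shut) to 1.0 (fully open); "grasp_force": force on a finger pad.
Only numpy, scipy, OpenCV 4.12 (cv2) and the standard library are available. Lean on these libraries where they do the work, as an engineer would, in place of code of your own. Each camera call takes 0.05 s, during which the arm holds its last target. There are 200 camera calls.

## Working session

There is one attempt and no reset: what is moved stays moved. The work goes in short steps, Python scripts to look and compute and a tool call to move; the robot and the scene stay as the last step left them, time stands still between calls to the robot, and variables do not carry over. Pictures are saved under pics/ and viewed, at most 10 in all, crops included, and the job is handed in when it is done.

Besides the shell and the picture viewer there is one more tool, called after ">>>" as name(argument=value, ...) on one line, values as JSON. arm_command: Moves the arm, as the interface text tells. Its arguments: {"type":"object","properties":{"plan":{"type":"array"},"newtons":{"type":"number"}},"required":["plan"]}

```bash
mkdir -p pics; cat > h.py <<'E'
import numpy as np, cv2
from plant import get_obs, capture, hand_in, boxes_of, cut_out, grip_depth
def world(p,u,v,z=None):
    """pixels -> world by range, or by plane height z"""
    u=np.atleast_1d(u).astype(float);v=np.atleast_1d(v).astype(float)
    xd=(u-p["cx"])/p["fx"];yd=(v-p["cy"])/p["fy"];x,y=xd.copy(),yd.copy()
    for _ in range(20):
        s=1+p["k1"]*(x*x+y*y);x=xd/s;y=yd/s
    d=np.stack([x,y,np.ones_like(x)],1)
    R=np.array(p["rotation"]);
    if R.shape!=(3,3):
        from scipy.spatial.transform import Rotation as Ro
        R=Ro.from_quat(np.roll(R,-1)).as_matrix()
    t=np.array(p["position"]);w=d@R.T
    k=p["range_z"][v.astype(int),u.astype(int)] if z is None else (z-t[2])/w[:,2]
    return t+w*k[:,None]
E
python3 - <<'E'
from h import *
print(grip_depth, get_obs())
for c in("scene","top"):
    p=capture(c);im=p["color"][:,:,::-1].copy();print(c,p["position"],p["rotation"],p["fx"],p["k1"])
    cv2.imwrite(f"pics/{c}1.png",im)
    for n in("yellow_dial","blue_dial_tip","beaker"):
        for r in cut_out(p,n)[:2]:
            v,u=np.nonzero(r["region"]);w=world(p,u,v);ok=p["range_z"][v,u]>0;w=w[ok]
            print(n,round(r["confidence"],2),r["box"],len(w),np.percentile(w,[2,50,98],axis=0).round(0).tolist() if len(w) else "")
E
```

```text
18.700000000000003 {'time_s': 0.0, 'joint_pos': array([ 1.04949626e+00,  5.28463755e-01,  1.43391345e+00, -2.67708150e-07,
        1.18139593e+00, -1.78468201e-01]), 'qvel': array([-1.12440651e-03, -1.75070032e-04,  1.31229703e-05, -8.80057761e-04,
        4.62955214e-04, -3.76075711e-04]), 'joint_torque': array([ 1.45115901e-03, -4.40036595e+01, -1.76593906e+01,  6.33975654e-02,
        5.82370092e-02, -1.52077669e-04]), 'position': array([209.63768658, 587.92626205, 185.86966363]), 'tool_rot': array([-3.73605205e-04,  1.70577548e-01,  9.85343651e-01, -1.02422538e-03]), 'contact_force': array([ 0.81531042,  0.42382398, -0.51765946]), 'ft_torque': array([-0.01247169, -0.01658997, -0.01462677]), 'grasp_force': 0.0, 'opening': 0.9968952150404798}
scene [1049.69405521   56.67765783  729.21928373] [-0.1991118   0.60647006  0.73406895 -0.23171389] 444.020217982494 0.013685193702014382
blue_dial_tip 0.96 [377.4, 165.9, 39.5, 32.0] 951 [[473.0, 141.0, 90.0], [508.0, 173.0, 97.0], [531.0, 203.0, 127.0]]
beaker 0.91 [282.8, 251.7, 34.5, 56.2] 1803 [[679.0, 0.0, 3.0], [695.0, 29.0, 56.0], [742.0, 58.0, 92.0]]
top [ 397.84687993    4.15969338 1206.25120475] [-0.0677543   0.71060119 -0.69701827  0.06797674] 542.1027389024905 -0.12254212602307063
yellow_dial 0.77 [351.0, 245.6, 31.9, 31.2] 813 [[480.0, -213.0, 90.0], [510.0, -180.0, 95.0], [543.0, -155.0, 126.0]]
blue_dial_tip 0.63 [177.5, 246.8, 34.6, 29.8] 865 [[469.0, 140.0, 89.0], [498.0, 170.0, 95.0], [529.0, 203.0, 126.0]]
beaker 0.88 [248.8, 150.1, 32.6, 39.5] 883 [[679.0, -1.0, -0.0], [722.0, 30.0, 42.0], [741.0, 59.0, 91.0]]
```

View pics/top1.png

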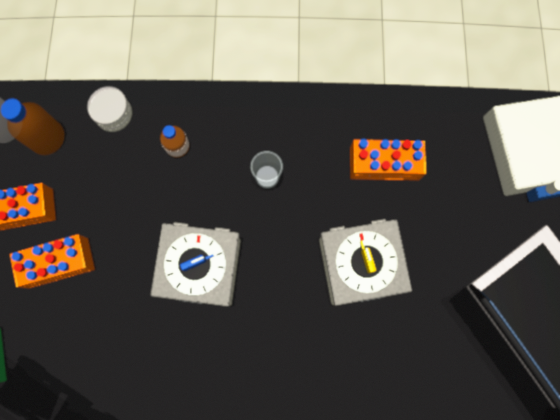

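View pics/scene1.png

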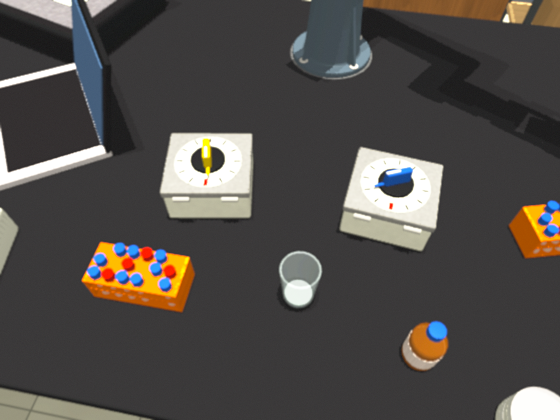

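The top picture shows the yellow dial at about (368,261), its thin tip near (362,244) and its red mark at (361,237). The blue dial is at (195,263) and the beaker at (266,170). The scene picture agrees: the yellow dial is at (207,155) and its red mark at (206,183).

```bash
cat > m.py <<'E'
from h import *
def measure(c="top",box=(322,222,412,302)):
    p=capture(c);hsv=cv2.cvtColor(p["color"],cv2.COLOR_RGB2HSV).astype(int)
    H,S,V=hsv[...,0],hsv[...,1],hsv[...,2];m=np.zeros(H.shape,bool);x0,y0,x1,y1=box;m[y0:y1,x0:x1]=1
    def px(k):
        v,u=np.nonzero(k&m);return u,v
    u,v=px((S>130)&(V>70)&(H>18)&(H<38));W=world(p,u,v);top=W[:,2]>117
    bar=world(p,u[top],v[top],126) if top.any() else W
    u2,v2=px((S>130)&(V>80)&((H<8)|(H>172)));red=world(p,u2,v2,93).mean(0)
    # black disc on lid: dark + yellow region, hull
    k=((V<60)|((S>130)&(H>18)&(H<38)))&m;
    n,l,st,ce=cv2.connectedComponentsWithStats(k.astype(np.uint8))
    return p,W,bar,red,(st[1:][st[1:,4]>60],ce[1:][st[1:,4]>60])
E
python3 - <<'E'
from m import *
p,W,bar,red,b=measure()
print(W[:,2].min(),W[:,2].max(),len(W),len(bar),red,b)
for z0,z1 in((80,100),(100,117),(117,140)):
    q=W[(W[:,2]>z0)&(W[:,2]<z1)];print(z0,len(q),q.mean(0).round(1) if len(q) else "")
bxy=bar[:,:2].astype(np.float32);r=cv2.minAreaRect(bxy);print(r,cv2.boxPoints(r))
im=p["color"][215:310,315:420,::-1];cv2.imwrite("pics/c1.png",cv2.resize(im,None,fx=6,fy=6,interpolation=cv2.INTER_CUBIC))
# ring outline: white low-sat bright
hsv=cv2.cvtColor(p["color"],cv2.COLOR_RGB2HSV);k=((hsv[...,2]>215)&(hsv[...,1]<40)).astype(np.uint8);k[:,:322]=0;k[:,412:]=0;k[:222]=0;k[302:]=0
n,l,st,ce=cv2.connectedComponentsWithStats(k);i=1+st[1:,4].argmax();v,u=np.nonzero(l==i)
w=world(p,u,v,93);e=cv2.minEnclosingCircle(w[:,:2].astype(np.float32));print("ring",e,st[i])
E
```

```text
87.72492661881802 128.00217484796735 237 134 [ 561.68399094 -172.43870627   93.        ] (array([[322, 222,  49,  10, 220],
       [399, 222,  13,  62, 426],
       [354, 241,  27,  33, 421],
       [322, 260,   8,  42, 188],
       [364, 292,  48,  10, 237]], dtype=int32), array([[339.74090909, 224.30909091],
       [407.06807512, 242.8943662 ],
       [368.3824228 , 259.36817102],
       [324.31914894, 286.62765957],
       [394.88185654, 298.32067511]]))
80 63 [ 520.6 -182.9   94.7]
100 40 [ 506.1 -178.7  109.1]
117 134 [ 506.6 -184.5  123. ]
((510.34185791015625, -182.8345947265625), (49.908260345458984, 14.775337219238281), 18.010801315307617) [[ 484.3263  -183.52466]
 [ 488.89478 -197.57599]
 [ 536.3574  -182.14453]
 [ 531.78894 -168.0932 ]]
ring ((510.1211242675781, -182.95509338378906), 64.74312591552734) [ 336  231   62   62 2069]
```

View pics/c1.png

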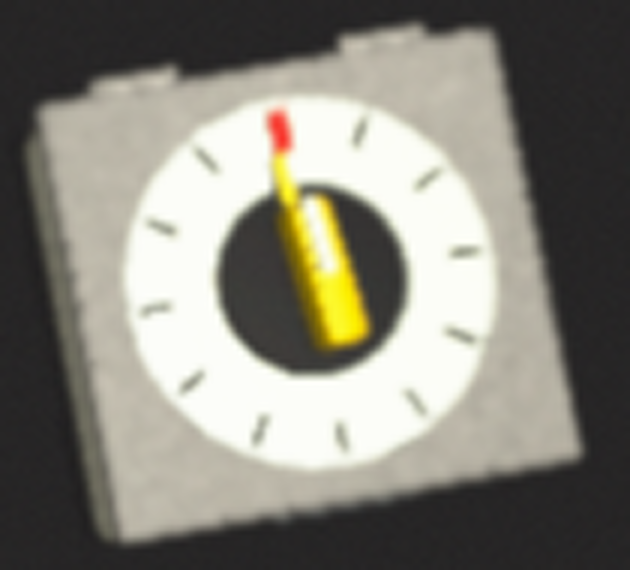

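The crop shows the red mark at upper centre, with the bar turned just left of it. In world axes:
- Dial axis: about (510, -183).
- Red mark bearing: 11.5°. Bar bearing: 18°, so the dial starts at about -0.11 rad.
- Sizes: bar 50 x 15 mm and ring radius 65 mm, which fit the given dimensions.

Now I'll travel to it.

>>> arm_command(plan=[[[-3, -3.5, 0], [0, 0, 0], 6], [[-3, -3.5, 0], [0, 0, 0], 6], [[-3, -3.5, 0], [0, 0, 0], 6], [[-3, -3.5, 0], [0, 0, 0], 6], [[-3, -3.5, 0], [0, 0, 0], 6], [[-3, -3.5, 0], [0, 0, 0], 6], [[-3, -3.5, 0], [0, 0, 0], 6], [[-3, -3.5, 0], [0, 0, 0], 6]], newtons=20)

```text
time_s: 1.25
position: [342.6, 242.7, 187.2]
tool_rot: [0.001, 0.17, 0.985, 0.0]
contact_force: [0.4, -0.3, -0.2]
opening: 0.691
grasp_force: 0.0
```

>>> arm_command(plan=[[[-3, -3.5, 0], [0, 0, 0], 6], [[-3, -3.5, 0], [0, 0, 0], 6], [[-3, -3.5, 0], [0, 0, 0], 6], [[-3, -3.5, 0], [0, 0, 0], 6], [[-3, -3.5, 0], [0, 0, 0], 6], [[-3, -3.5, 0], [0, 0, 0], 6], [[-3, -3.5, 0], [0, 0, 0], 6], [[-3, -3.5, 0], [0, 0, 0], 6]])

```text
time_s: 2.05
position: [474.4, -102.2, 187.2]
tool_rot: [0.0, 0.171, 0.985, 0.0]
contact_force: [1.0, -0.1, 0.0]
opening: 0.691
grasp_force: 0.0
```

>>> arm_command(plan=[[[0, 0, 0], [0, 0, -1], 6], [[0, 0, 0], [0, 0, -1], 6], [[0, 0, 0], [0, 0, -1], 6], [[0, 0, 0], [0, 0, -1], 6], [[0, 0, 0], [0, 0, -1], 6], [[0, 0, 0], [0, 0, -1], 6], [[0, 0, 0], [0, 0, -1], 6], [[0, 0, 0], [0, 0, -0.5], 6]])

```text
time_s: 2.85
position: [474.0, -100.2, 187.0]
tool_rot: [0.0, -0.156, 0.988, -0.0]
contact_force: [0.2, -0.2, -1.2]
opening: 0.69
grasp_force: 0.0
```

```bash
cat > g.py <<'E'
from h import *
from scipy.spatial.transform import Rotation as Ro
import sys
o=get_obs();R=Ro.from_quat(np.roll(o["tool_rot"],-1)).as_matrix()
print(o["time_s"],o["position"].round(1),"heading",np.degrees(np.arctan2(R[1,0],R[0,0])).round(1),"tilt",R[:,2].round(3),"j6",o["joint_pos"][5].round(2),o["contact_force"].round(1),o["ft_torque"].round(2),o["opening"],o["grasp_force"])
t=np.array([float(a) for a in sys.argv[1:4]]);print("shift cm",(R.T@(t-o["position"])/10).round(2))
E
python3 g.py 510.2 -182.9 101
```

```text
2.85 [ 474.  -100.2  187. ] heading -162.0 tilt [ 0. -0. -1.] j6 -2.32 [ 0.2 -0.2 -1.2] [0.07 0.   0.01] 0.6902795737744974 0.0
shift cm [-0.88 -8.98  8.61]
```

>>> arm_command(plan=[[[-0.3, -3, 0], [0, 0, 0], 6], [[-0.3, -3, 0], [0, 0, 0], 6], [[-0.28, -2.98, 0], [0, 0, 0], 6], [[0, 0, 2.5], [0, 0, 0], 6], [[0, 0, 2.5], [0, 0, 0], 6], [[0, 0, 2], [0, 0, 0], 6], [[0, 0, 1], [0, 0, 0], 6], [[0, 0, 0.6], [0, 0, 0], 6]])

```text
time_s: 3.65
position: [509.6, -182.8, 100.1]
tool_rot: [-0.0, -0.155, 0.988, 0.0]
contact_force: [0.1, -0.3, 0.1]
opening: 0.687
grasp_force: 0.0
```

```bash
python3 g.py 510.2 -182.9 101; python3 - <<'E'
from h import *
p=capture("scene");cv2.imwrite("pics/s2.png",cv2.resize(p["color"][60:230,120:300,::-1],None,fx=3.3,fy=3.3))
E
```

```text
3.65 [ 509.6 -182.8  100.1] heading -162.1 tilt [-0.001  0.001 -1.   ] j6 -2.43 [ 0.1 -0.3  0.1] [0.06 0.1  0.  ] 0.686871067686828 0.0
shift cm [-0.06 -0.03 -0.09]
```

View pics/s2.png

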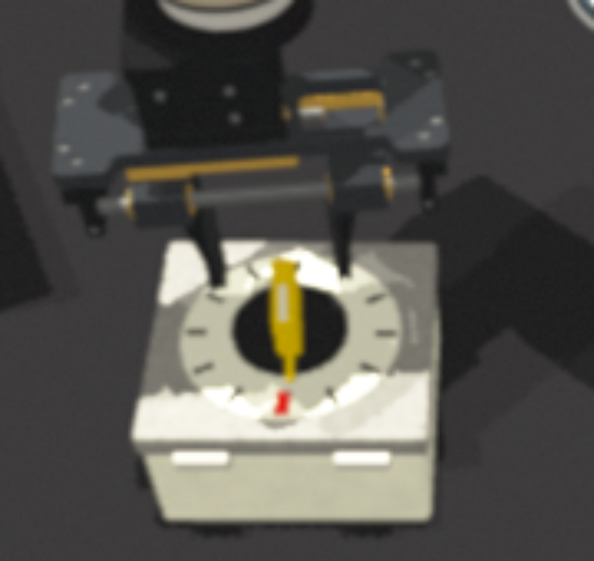

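The fingers straddle the bar, but in this crop their tips, at (218,285) and (345,275), look further back than the disc centre at (290,328). I'll check this with range data before closing.

```bash
python3 - <<'E'
from h import *
p=capture("scene")
f=3.3
for n,(a,b) in dict(tipL=(216,278),tipL2=(218,284),tipL3=(205,235),tipR=(344,268),tipR2=(346,274),tipR3=(342,225),disc=(265,345),bar=(284,275),lid=(200,400)).items():
    u,v=120+a/f,60+b/f;print(n,round(u),round(v),world(p,u,v).round(0))
print("proj check: disc centre at z94.5",world(p,120+290/f,60+328/f,94.5).round(0))
R=p["range_z"]
t=capture("top");cv2.imwrite("pics/t2.png",cv2.resize(t["color"][215:310,315:420,::-1],None,fx=6,fy=6))
# all points in scene within 60mm of the axis, height 95..135, dark
V=p["color"].max(2);v,u=np.nonzero((V<60)&(R>0));w=world(p,u,v);k=(np.hypot(w[:,0]-510,w[:,1]+183)<70)&(w[:,2]>99)&(w[:,2]<150)
w=w[k]
for s in(1,-1):
    q=w[(w[:,1]+183)*s>0]
    for a in range(100,150,10):
        r=q[(q[:,2]>=a)&(q[:,2]<a+10)];print(s,a,len(r),r.mean(0).round(0) if len(r) else "")
E
```

```text
tipL 185 144 [[ 532. -210.  148.]]
tipL2 186 146 [[ 529. -211.  141.]]
tipL3 182 131 [[ 529. -212.  177.]]
tipR 224 141 [[ 506. -146.  143.]]
tipR2 225 143 [[ 505. -146.  137.]]
tipR3 224 128 [[ 507. -144.  177.]]
disc 200 165 [[ 528. -192.   93.]]
bar 206 143 [[ 501. -184.  125.]]
lid 181 181 [[ 570. -218.   88.]]
proj check: disc centre at z94.5 [[ 514. -181.   94.]]
1 100 0 
1 110 0 
1 120 0 
1 130 0 
1 140 8 [ 507. -147.  145.]
-1 100 0 
-1 110 0 
-1 120 0 
-1 130 0 
-1 140 11 [ 529. -213.  145.]
```

View pics/t2.png

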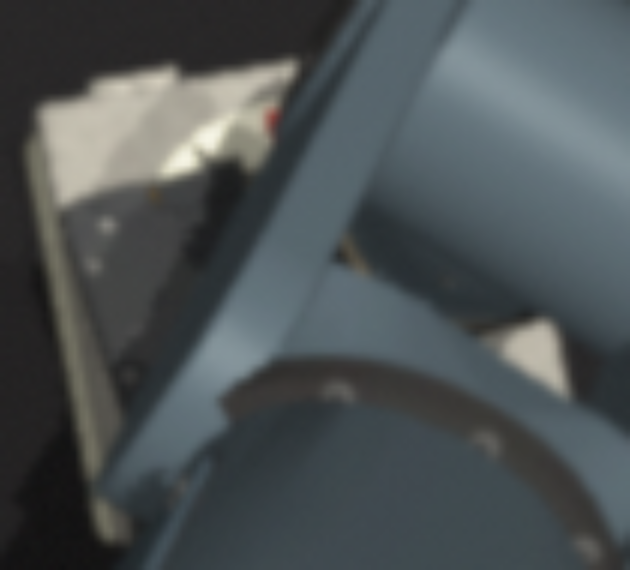

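The top view is blocked by the arm. The finger positions are right laterally, but the visible dark ends sit at z≈137. I'll check whether paler pads extend below them.

```bash
python3 - <<'E'
from h import *
p=capture("scene");R=p["range_z"]
v,u=np.nonzero(R>0);w=world(p,u,v);k=(np.hypot(w[:,0]-510,w[:,1]+183)<75)&(w[:,2]>97)&(w[:,2]<160)&(np.hypot(w[:,0]-510,w[:,1]+183)>27)
w=w[k];c=p["color"][v[k],u[k]]
for s in(1,-1):
    q=(w[:,1]+183)*s>12
    for a in range(97,160,7):
        r=q&(w[:,2]>=a)&(w[:,2]<a+7);print(s,a,r.sum(),w[r].mean(0).round(0) if r.any() else "",c[r].mean(0).round(0) if r.any() else "")
cv2.imwrite("pics/s3.png",cv2.resize(p["color"][120:190,165:260,::-1],None,fx=8,fy=8))
E
```

```text
1 97 18 [ 523. -162.   98.] [86. 77. 40.]
1 104 0  
1 111 1 [ 535. -171.  113.] [187. 155.   0.]
1 118 0  
1 125 0  
1 132 3 [ 503. -145.  139.] [148. 147. 129.]
1 139 14 [ 508. -147.  143.] [100.  99.  88.]
1 146 15 [ 508. -147.  150.] [70. 70. 64.]
1 153 13 [ 508. -146.  157.] [42. 41. 40.]
-1 97 10 [ 519. -205.   98.] [55. 53. 47.]
-1 104 0  
-1 111 0  
-1 118 0  
-1 125 0  
-1 132 2 [ 529. -213.  139.] [110. 108.  96.]
-1 139 20 [ 525. -212.  143.] [112. 111. 100.]
-1 146 15 [ 528. -212.  150.] [62. 61. 58.]
-1 153 23 [ 527. -212.  156.] [71. 69. 66.]
```

View pics/s3.png

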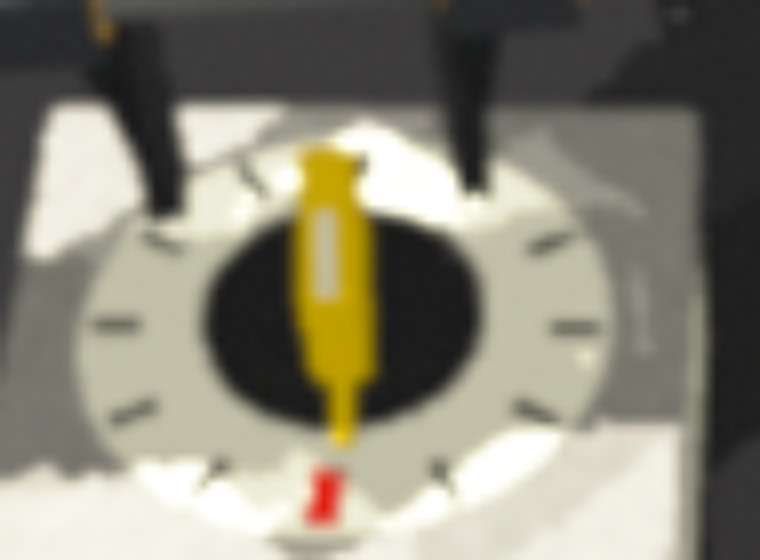

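The image and range agree that the open fingertips are near z≈138 while the reported TCP is at z=100. I suspect the fingers swing, so the tips reach lower as they shut. I'll test this above the bar by raising and closing to bar width.

>>> arm_command(plan=[[[0, 0, -3], [0, 0, 0], 6], [[0, 0, -3], [0, 0, 0], 1.5], [[0, 0, 0], [0, 0, 0], 1.5], [[0, 0, 0], [0, 0, 0], 1.5], [[0, 0, 0], [0, 0, 0], 1.5], [[0, 0, 0], [0, 0, 0], 1.5], [[0, 0, 0], [0, 0, 0], 1.5], [[0, 0, 0], [0, 0, 0], 1.5]])

```text
time_s: 4.65
position: [509.4, -182.7, 160.2]
tool_rot: [-0.001, -0.155, 0.988, 0.0]
contact_force: [0.5, 0.1, 0.5]
opening: 0.204
grasp_force: 0.0
```

```bash
cat > f.py <<'E'
from h import *
p=capture("scene");R=p["range_z"];o=get_obs();print(o["position"].round(1),o["opening"])
v,u=np.nonzero(R>0);w=world(p,u,v);d=np.hypot(w[:,0]-510,w[:,1]+183)
k=(d<75)&(w[:,2]>128)&(w[:,2]<300);w=w[k]
for a in range(128,300,8):
    r=(w[:,2]>=a)&(w[:,2]<a+8)
    if r.any():print(a,r.sum(),w[r].mean(0).round(0),w[r,1].min().round(),w[r,1].max().round())
cv2.imwrite("pics/s4.png",cv2.resize(p["color"][60:190,145:280,::-1],None,fx=4.4,fy=4.4))
E
python3 f.py
```

```text
[ 509.5 -182.8  160.3] 0.18706461449781978
128 1 [ 514. -182.  128.] -182.0 -182.0
192 15 [ 518. -180.  198.] -195.0 -164.0
200 41 [ 518. -182.  204.] -196.0 -162.0
208 49 [ 516. -178.  212.] -195.0 -162.0
216 54 [ 517. -181.  220.] -197.0 -161.0
224 50 [ 518. -180.  228.] -198.0 -159.0
232 68 [ 518. -182.  236.] -200.0 -159.0
240 93 [ 517. -180.  245.] -201.0 -157.0
248 20 [ 520. -188.  250.] -201.0 -159.0
256 5 [ 516. -194.  258.] -198.0 -191.0
264 14 [ 533. -182.  270.] -206.0 -142.0
272 205 [ 541. -172.  277.] -238.0 -109.0
280 498 [ 530. -168.  283.] -242.0 -108.0
288 527 [ 527. -171.  291.] -216.0 -132.0
296 130 [ 520. -171.  298.] -238.0 -110.0
```

View pics/s4.png

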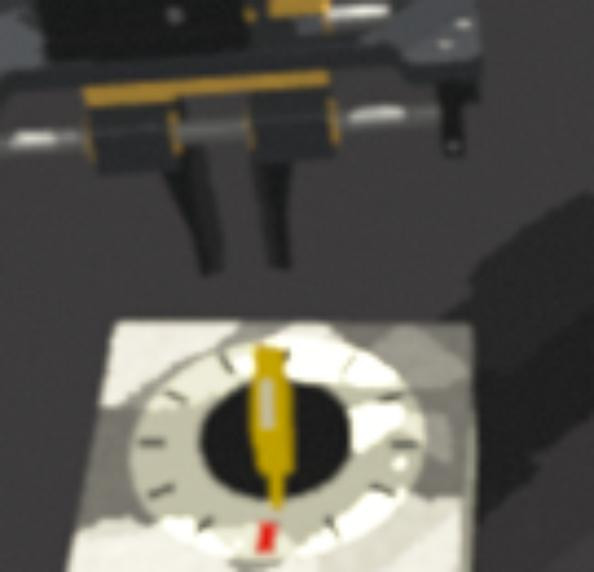

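The gripper slides without swinging, yet its tips are at z≈197 with the reported TCP at 160, and its body starts about 40 mm above where it should. The reported height therefore looks about 37 mm too low. I'll open and descend in steps, watching the force.

>>> arm_command(plan=[[[0, 0, 0], [0, 0, 0], 5], [[0, 0, 0], [0, 0, 0], 5], [[0, 0, 0], [0, 0, 0], 5], [[0, 0, 3], [0, 0, 0], 5], [[0, 0, 2.5], [0, 0, 0], 5], [[0, 0, 0.5], [0, 0, 0], 5], [[0, 0, 0.3], [0, 0, 0], 5], [[0, 0, 0.3], [0, 0, 0], 5]])

```text
time_s: 5.5
position: [510.6, -183.4, 95.5]
tool_rot: [0.001, -0.155, 0.988, -0.001]
contact_force: [0.3, -1.0, 1.0]
opening: 0.569
grasp_force: 0.0
```

```bash
sed -i 's/>128/>99/;s/range(128/range(99/' f.py; python3 f.py | head -14; python3 g.py 510 -183 64
```

```text
[ 510.4 -183.3   95.3] 0.5739392667670993
99 32 [ 528. -175.  102.] -182.0 -169.0
107 31 [ 524. -176.  111.] -183.0 -170.0
115 38 [ 526. -177.  119.] -196.0 -170.0
123 148 [ 512. -182.  125.] -195.0 -153.0
131 35 [ 518. -185.  136.] -212.0 -148.0
139 31 [ 519. -179.  143.] -211.0 -147.0
147 42 [ 519. -185.  151.] -212.0 -148.0
155 43 [ 518. -180.  159.] -212.0 -146.0
163 42 [ 521. -184.  167.] -214.0 -145.0
171 61 [ 520. -186.  175.] -218.0 -143.0
179 53 [ 519. -185.  182.] -215.0 -142.0
187 4 [ 529. -209.  190.] -210.0 -208.0
195 6 [ 515. -212.  197.] -214.0 -210.0
5.55 [ 510.4 -183.3   95.3] heading -162.1 tilt [ 0.001 -0.001 -1.   ] j6 -2.43 [-0.4 -0.6 -0.9] [ 0.09 -0.02 -0.01] 0.5739392667670993 0.0
shift cm [0.03 0.04 3.13]
```

>>> arm_command(plan=[[[0, 0, 0.3], [0, 0, 0], 5], [[0, 0, 0.3], [0, 0, 0], 5], [[0, 0, 0.3], [0, 0, 0], 5], [[0, 0, 0], [0, 0, 0], 5]])

```text
time_s: 5.95
position: [509.6, -182.8, 85.6]
tool_rot: [-0.0, -0.155, 0.988, 0.0]
contact_force: [-0.5, 0.5, 0.3]
opening: 0.573
grasp_force: 0.0
```

>>> arm_command(plan=[[[0, 0, 0.4], [0, 0, 0], 5], [[0, 0, 0.4], [0, 0, 0], 5], [[0, 0, 0.4], [0, 0, 0], 5], [[0, 0, 0], [0, 0, 0], 5]])

```text
time_s: 6.35
position: [509.3, -182.6, 73.1]
tool_rot: [-0.001, -0.155, 0.988, 0.0]
contact_force: [0.8, -0.1, 0.9]
opening: 0.576
grasp_force: 0.0
```

```bash
python3 f.py | head -9; python3 g.py 510 -183 64
```

```text
[ 509.5 -182.7   73.4] 0.57546826445319
99 33 [ 530. -175.  102.] -199.0 -170.0
107 49 [ 520. -177.  112.] -211.0 -147.0
115 77 [ 521. -180.  119.] -211.0 -147.0
123 179 [ 513. -182.  126.] -211.0 -147.0
131 42 [ 518. -188.  135.] -212.0 -146.0
139 42 [ 518. -179.  143.] -215.0 -144.0
147 44 [ 519. -180.  151.] -215.0 -142.0
155 52 [ 518. -188.  158.] -216.0 -142.0
6.4 [ 509.5 -182.7   73.4] heading -162.1 tilt [-0.001  0.001 -1.   ] j6 -2.43 [ 0.3 -0.1 -0.6] [0.05 0.03 0.01] 0.57546826445319 0.0
shift cm [-0.04 -0.04  0.94]
```

View pics/s4.png

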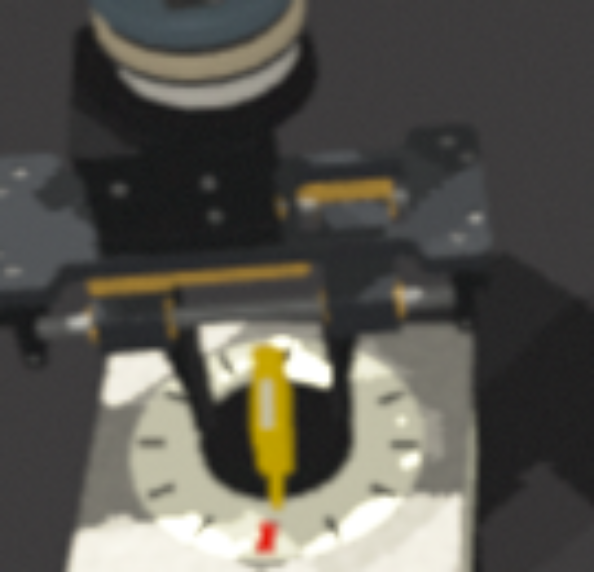

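The picture shows the fingers, with tips near (208,430) and (340,430), on both sides of the bar. There is no contact even though the reported TCP is well below the disc, so the height offset of about 37 mm is real. I'll go 8 mm lower and close.

>>> arm_command(plan=[[[0, 0, 0.4], [0, 0, 0], 5], [[0, 0, 0.4], [0, 0, 0], 5], [[0, 0, 0], [0, 0, 0], 1], [[0, 0, 0], [0, 0, 0], 1], [[0, 0, 0], [0, 0, 0], 1], [[0, 0, 0], [0, 0, 0], 1], [[0, 0, 0], [0, 0, 0], 1], [[0, 0, 0], [0, 0, 0], 1]], newtons=15)

```text
time_s: 7.2
position: [510.2, -183.7, 66.0]
tool_rot: [0.0, -0.155, 0.988, -0.001]
contact_force: [0.7, -2.1, -1.0]
opening: 0.16
grasp_force: 15.0
```

```bash
python3 g.py 510 -183 66
```

```text
7.2 [ 510.2 -183.7   66. ] heading -162.1 tilt [ 0.001 -0.001 -1.   ] j6 -2.43 [ 0.7 -2.1 -1. ] [-0.19  0.03  0.08] 0.15988685753008455 14.999869570601732
shift cm [-0.    0.07 -0.  ]
```

The opening is 13.9 mm, so the bar is gripped. Now turn right by 66.5° to 2 and hold.

>>> arm_command(plan=[[[0, 0, 0], [0, 0, 0.5], 1], [[0, 0, 0], [0, 0, 1], 1], [[0, 0, 0], [0, 0, 1], 1], [[0, 0, 0], [0, 0, 1], 1], [[0, 0, 0], [0, 0, 1], 1], [[0, 0, 0], [0, 0, 1], 1], [[0, 0, 0], [0, 0, 1], 1], [[0, 0, 0], [0, 0, 1], 1]], newtons=25)

```text
time_s: 8.0
position: [510.2, -183.0, 66.0]
tool_rot: [0.0, 0.172, 0.985, -0.0]
contact_force: [0.4, -1.0, 0.2]
opening: 0.159
grasp_force: 25.0
```

>>> arm_command(plan=[[[0, 0, 0], [0, 0, 1], 1], [[0, 0, 0], [0, 0, 1], 1], [[0, 0, 0], [0, 0, 1], 1], [[0, 0, 0], [0, 0, 1], 1], [[0, 0, 0], [0, 0, 1], 1], [[0, 0, 0], [0, 0, 0.8], 1], [[0, 0, 0], [0, 0, 0], 1], [[0, 0, 0], [0, 0, 0], 1]])

```text
time_s: 8.8
position: [510.5, -182.6, 66.0]
tool_rot: [0.001, 0.411, 0.911, 0.0]
contact_force: [2.3, 2.0, -0.2]
opening: 0.158
grasp_force: 25.0
```

>>> arm_command(plan=[[[0, 0, 0], [0, 0, 0], 1], [[0, 0, 0], [0, 0, 0], 1], [[0, 0, 0], [0, 0, 0], 1], [[0, 0, 0], [0, 0, 0], 1]])

```text
time_s: 9.2
position: [510.4, -182.6, 66.0]
tool_rot: [0.001, 0.412, 0.911, 0.0]
contact_force: [4.1, 3.5, -0.3]
opening: 0.158
grasp_force: 25.0
```

```bash
python3 g.py 510 -183 66; python3 - <<'E'
from h import *
p=capture("scene")
hsv=cv2.cvtColor(p["color"],cv2.COLOR_RGB2HSV);m=(hsv[...,1]>130)&(hsv[...,2]>70)&(hsv[...,0]>21)&(hsv[...,0]<36);m[:130]=0;m[200:]=0;m[:,:165]=0;m[:,255:]=0
v,u=np.nonzero(m);w=world(p,u,v);d=np.hypot(w[:,0]-510,w[:,1]+183)
for n,k in(("tip",(w[:,2]<112)&(d>27)&(d<60)),("top",(w[:,2]>119)&(w[:,2]<130)&(d<30))):
    q=w[k];print(n,len(q),q.mean(0).round(1) if len(q) else "",np.degrees(np.arctan2(q[:,1].mean()+183,q[:,0].mean()-510)) if len(q) else "")
cv2.imwrite("pics/s5.png",cv2.resize(p["color"][60:190,145:280,::-1],None,fx=4.4,fy=4.4))
E
```

```text
9.2 [ 510.4 -182.6   66. ] heading 131.4 tilt [ 0.001  0.    -1.   ] j6 -1.27 [ 4.1  3.5 -0.3] [ 0.6  -0.64  0.02] 0.1579530298256091 24.999904297292233
shift cm [ 0.   -0.06  0.  ]
tip 37 [ 529.8 -208.6   97.1] -52.28632450221547
top 23 [ 527.7 -194.8  123.6] -33.635473503199606
```

View pics/s5.png

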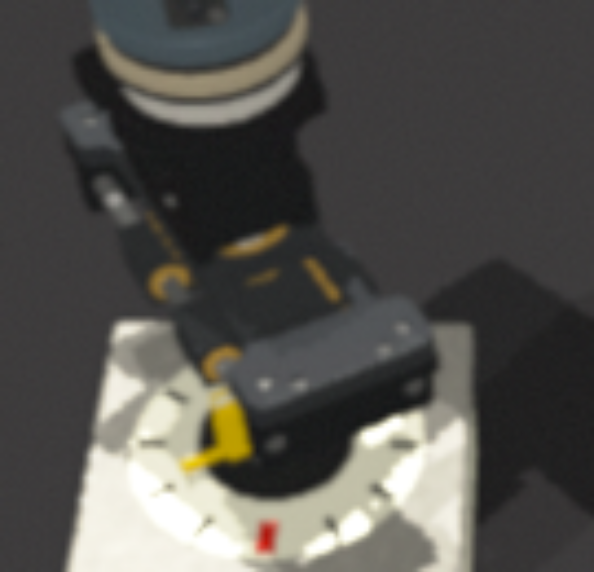

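In the picture the pointer tip at (183,467), corrected for its height, lies on mark 2 at (165,490). The tool has turned 66.5°, giving a bearing of -48.6°. Now turn left 60° to 12 and hold.

>>> arm_command(plan=[[[0, 0, 0], [0, 0, -0.5], 1], [[0, 0, 0], [0, 0, -1], 1], [[0, 0, 0], [0, 0, -1], 1], [[0, 0, 0], [0, 0, -1], 1], [[0, 0, 0], [0, 0, -1], 1], [[0, 0, 0], [0, 0, -1], 1], [[0, 0, 0], [0, 0, -1], 1], [[0, 0, 0], [0, 0, -1], 1]])

```text
time_s: 10.05
position: [510.1, -183.2, 66.0]
tool_rot: [0.0, 0.095, 0.995, -0.0]
contact_force: [2.1, 1.9, 0.9]
opening: 0.162
grasp_force: 25.0
```

>>> arm_command(plan=[[[0, 0, 0], [0, 0, -1], 1], [[0, 0, 0], [0, 0, -1], 1], [[0, 0, 0], [0, 0, -1], 1], [[0, 0, 0], [0, 0, -1], 1], [[0, 0, 0], [0, 0, -0.5], 1], [[0, 0, 0], [0, 0, 0], 1], [[0, 0, 0], [0, 0, 0], 1], [[0, 0, 0], [0, 0, 0], 1]])

```text
time_s: 10.85
position: [510.1, -183.6, 66.0]
tool_rot: [0.0, -0.099, 0.995, -0.001]
contact_force: [3.4, -0.4, -0.0]
opening: 0.162
grasp_force: 25.0
```

>>> arm_command(plan=[[[0, 0, 0], [0, 0, 0], 1], [[0, 0, 0], [0, 0, 0], 1], [[0, 0, 0], [0, 0, 0], 1], [[0, 0, 0], [0, 0, 0], 1]])

```text
time_s: 11.25
position: [510.1, -183.5, 66.0]
tool_rot: [0.0, -0.099, 0.995, -0.001]
contact_force: [1.7, -2.8, 0.3]
opening: 0.159
grasp_force: 25.0
```

```bash
python3 g.py 510 -183 66; python3 - <<'E'
from h import *
p=capture("scene")
hsv=cv2.cvtColor(p["color"],cv2.COLOR_RGB2HSV)[130:200,165:255].astype(int);H,S,V=hsv[...,0],hsv[...,1],hsv[...,2]
def c(m):
    v,u=np.nonzero(m);return u+165,v+130
u,v=c((S>130)&(V>70)&(H>21)&(H<36));w=world(p,u,v);k=(w[:,2]<112)&(np.hypot(w[:,0]-510,w[:,1]+183)>33);q=w[k].mean(0)
u,v=c((S>130)&(V>80)&((H<8)|(H>172)));r=world(p,u,v,86).mean(0)
b=lambda a:np.degrees(np.arctan2(a[1]+183,a[0]-510))
print(q,b(q),r,b(r))
E
```

```text
11.25 [ 510.1 -183.5   66. ] heading -168.6 tilt [ 0.001 -0.001 -1.   ] j6 -2.32 [ 1.7 -2.8  0.3] [-0.38 -0.42  0.05] 0.15949175952175182 24.999790666624904
shift cm [-0.    0.05 -0.  ]
[ 547.44999351 -175.46752771   97.33357476] 11.372401049652932 [ 560.47679577 -173.78267808   86.        ] 10.348486458320018
```

The pointer bears 11.4° and the red mark 10.3°, so it is at 12. Now turn right 30° to 1 and hold.

>>> arm_command(plan=[[[0, 0, 0], [0, 0, 0.5], 1], [[0, 0, 0], [0, 0, 1], 1], [[0, 0, 0], [0, 0, 1], 1], [[0, 0, 0], [0, 0, 1], 1], [[0, 0, 0], [0, 0, 1], 1], [[0, 0, 0], [0, 0, 1], 1], [[0, 0, 0], [0, 0, 0.5], 1], [[0, 0, 0], [0, 0, 0], 1]])

```text
time_s: 12.1
position: [510.1, -183.0, 66.0]
tool_rot: [0.0, 0.162, 0.987, -0.0]
contact_force: [2.0, -0.8, 0.7]
opening: 0.163
grasp_force: 25.0
```

>>> arm_command(plan=[[[0, 0, 0], [0, 0, 0], 1], [[0, 0, 0], [0, 0, 0], 1], [[0, 0, 0], [0, 0, 0], 1], [[0, 0, 0], [0, 0, 0], 1], [[0, 0, 0], [0, 0, 0], 1], [[0, 0, 0], [0, 0, 0], 1]])

```text
time_s: 12.7
position: [510.1, -183.0, 66.0]
tool_rot: [0.0, 0.162, 0.987, -0.0]
contact_force: [3.9, -1.4, 2.3]
opening: 0.157
grasp_force: 25.0
```

>>> arm_command(plan=[[[0, 0, 0], [0, 0, 0], 5], [[0, 0, 0], [0, 0, 0], 5], [[0, 0, 0], [0, 0, 0], 5], [[0, 0, 0], [0, 0, 0], 5], [[0, 0, -1], [0, 0, 0], 5], [[0, 0, -2], [0, 0, 0], 5], [[0, 0, -4], [0, 0, 0], 5], [[0, 0, -4], [0, 0, 0], 5]])

```text
time_s: 13.5
position: [509.0, -182.5, 177.0]
tool_rot: [-0.001, 0.162, 0.987, 0.0]
contact_force: [0.4, -0.3, 0.3]
opening: 0.567
grasp_force: 0.0
```

>>> arm_command(plan=[[[0, 0, -4], [0, 0, 0], 5], [[0, 0, -2], [0, 0, 0], 5], [[0, 0, 0], [0, 0, 0], 5], [[0, 0, 0], [0, 0, 0], 5]])

```text
time_s: 13.9
position: [509.4, -182.7, 236.2]
tool_rot: [0.0, 0.162, 0.987, -0.0]
contact_force: [0.1, -0.1, -0.6]
opening: 0.577
grasp_force: 0.0
```

```bash
python3 g.py 510 -183 66; python3 - <<'E'
from h import *
p=capture("scene")
hsv=cv2.cvtColor(p["color"],cv2.COLOR_RGB2HSV)[130:200,165:255].astype(int);H,S,V=hsv[...,0],hsv[...,1],hsv[...,2]
def c(m):
    v,u=np.nonzero(m);return u+165,v+130
u,v=c((S>130)&(V>70)&(H>21)&(H<36));w=world(p,u,v);k=(w[:,2]<112)&(np.hypot(w[:,0]-510,w[:,1]+183)>33);q=w[k].mean(0)
u,v=c((S>130)&(V>80)&((H<8)|(H>172)));r=world(p,u,v,86).mean(0)
b=lambda a:np.degrees(np.arctan2(a[1]+183,a[0]-510))
print(q,b(q),r,b(r))
for n in("blue_dial_tip","beaker"): print(n,[x["box"] for x in boxes_of(p,n)[:1]])
cv2.imwrite("pics/s6.png",p["color"][:,:,::-1])
E
```

```text
13.9 [ 509.4 -182.7  236.2] heading 161.4 tilt [ 0. -0. -1.] j6 -1.8 [ 0.1 -0.1 -0.6] [ 0.02  0.02 -0.02] 0.5769337400701406 0.0
shift cm [-6.000e-02 -1.000e-02  1.702e+01]
[ 545.49402894 -195.05536554   96.82626507] -18.759793231513292 [ 560.23251343 -173.85397811   86.        ] 10.319020013169004
blue_dial_tip [[378.1, 164.5, 36.2, 33.8]]
beaker [[280.4, 253.1, 37.2, 55.8]]
```

View pics/s6.png

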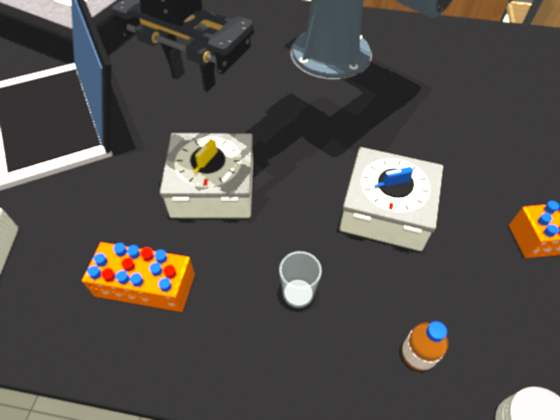

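The picture shows the yellow pointer at (196,172), 29° clockwise of the red mark, so it is on 1. The blue dial at (397,180) and the beaker at (299,280) have not moved, and the gripper is clear. Handing in.

```bash
python3 -c "
from plant import hand_in;print(hand_in())"
```

```text
the job is handed in; nothing more can be done
None
```

I turned the yellow dial to 2, back to 12 and then to 1, stopping at each, and let go with the pointer about 29° clockwise of the red mark; the blue dial and beaker look unmoved, and the job is handed in at about 14 s, with no verdict returned.

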